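# Index the mould out from under the lamp and close it on its dowels

## Robot

A 6-joint arm with a two-finger parallel gripper is mounted at the origin on the work surface. World frame = base frame: x ahead of the robot, y to its left, z up, the work surface at z = 0. Lengths are in m, angles in rad, forces in N, time in s.
With the tool pointing down it reaches from about 0.425 to 0.95 m from the base axis. Payload 3.5 kg.
Tool frame: the origin (TCP) lies at the very end of the fingers, on their centre line; the grasp point (between the pads) lies 19 mm behind it; y points along the fingers, z is the direction in which the jaws open and shut, and the axes are right-handed (so a half turn about y gives the same grasp; the last joint's range is limited). The gripper opens to 85 mm and grips with 20 to 120 N. Pads are 22 mm wide; open, the fingers measure 114 mm over their backs; the gripper's body (76 mm by 85 mm) begins 54 mm behind the grasp point. The pads swing forward as they close: fully open they stand 13 mm farther back than shut.
Start: joints at [-1.399, 0.286, 1.577, -0, 1.279, -0.15], TCP at [0.214, -0.64, 0.231] pointing down, gripper open.
Joint ranges: [-2.77, 2.77], [-0.9, 2.22], [0.21, 2.48], [-1.53, 4.67], [0.24, 2.81], [-2.84, 2.84]. Speed limits (rad/s): [2.79, 2.79, 3.14, 3.14, 3.14, 3.14].

## Interface

Orientations are given as a unit quaternion [x, y, z, w].
In Python, from plant import ctrl gives the robot as it stands. The module is installed in compiled form; this text tells all that it offers.
- The arm moves only by the tool jog_arm, never from a script. Its argument "deltas" is a list of rows, each a list of 3 entries, a list of its own where there are three numbers: the turn, a rotation vector about the tool's x, y, z in rad, then the shift along the tool's x, y, z in m, then the opening, from 0 (shut) to 1 (fully open). In form: [[[wx, wy, wz], [dx, dy, dz], gripper], ...]. A call has 1 to 10 rows; each row is the pose to reach, as a shift and turn from the pose measured when the call began, along the tool's axes at that moment; what a row does not reach only later rows make up. A row lasts 1/12 s, in which the tool goes at most 41.7 mm and 7.16 degrees, less where a joint would pass 70% of its speed; a pose out of reach is approached as far as the arm can. A call with a gripper value outside its range is refused whole. The fingers move at their own pace and stop on an object; "force" is the grip in N (left out, the last holds). Time passes only in rows, so rows that repeat a pose let the fingers close. It gives the time, the measured TCP pose, the force and the opening at its end, in the units of the state.
- ctrl.get_state(): the state, without advancing time (a new reading comes with each control period).
- ctrl.read_camera(name): name is "scene" or "top" or "wrist"; returns a dict with "pixels" (400x640x3 uint8, blue, green, red), "range_z" (400x640 float32, m along the optical axis (not along the pixel's ray), 0 where there is no reading), "fx", "fy", "cx", "cy" (pixels), "k1" (the pictures are not rectified: a ray, as slopes to the right and down, at radius r is drawn at 1 + k1 r^2 times it, then the intrinsics apply), "T" (4x4, takes a point from camera to world coordinates); the wrist camera has in their place "mount" (4x4, takes a point from camera to tool coordinates, whose origin is the TCP and whose axes are the tool frame's). Camera axes: x right, y up, looking along -z (the intrinsics and any distortion apply to the point x, -y, -z); pixel columns grow to the right and rows downward; lengths in m; the calibration is good to about 2 mm. A picture is of the moment at which its call begins: read the wrist's pose just before it.
- ctrl.sign_off(): hands the job in, once; it reports no verdict.
The state is a dict: "time": time; "qpos": joint angles; "dq": joint speeds; "joint_efforts": joint torques, N m; "eef_pos": TCP position; "tcp_rot": TCP orientation; "contact_force": force on the tool from outside, world axes, zero at the start; "wrist_torque": the same for the moment, N m; "opening": opening from 0.0 (shut) to 1.0 (fully open).
Only numpy, scipy, OpenCV 4.12 (cv2) and the standard library are available. Lean on these libraries where they do the work, as an engineer would, in place of code of your own. Each camera call takes 0.05 s, during which the arm holds its last target.

## Task

We are joining chocolate half spheres: turn the turntable so that the open mould half comes out from under the warming lamp and clicks into its front stop, then take the other mould half, lying face down on the white-topped warming plate, and set it on the two dowels so that the halves close flush all round. Press it down firmly, with about 15 N, and finish while you are still holding it pressed, the turntable still in its stop; do not push the other things on the bench about.

Things in the scene. Friction and masses are not known exactly. Their poses are not given: they have to be found in the camera images.
- station: Fixed white foot of the turntable. Origin on the turntable's vertical spindle axis at bench level; its -x axis points to the front stop (towards the robot, give or take 15 degrees), z up. On its far side (+x), a bracket carries the sprung index ball, 160 to 240 mm from the axis, up to 60 mm high.
- turntable (a joint): Angle (rad) of the white turntable (300 mm across, top 58 mm above the bench); grows anticlockwise seen from above. 0 = front stop, where a sprung brass ball drops into a notch in the rim (about 0.6 N m to pass; within 0.04 of 0 it pulls the turntable home). Starts between -1.8 and -1.35, mould under the lamp; turns freely (0.05 N m); hard stops at -2.1 and +0.4.
- knob (a point): Middle of the red upright finger knob on the turntable: a round post 22 mm across, 130 mm from the spindle, 88 mm above the bench; its grip reaches from 74 to 106 mm above the bench. Seen from above it is 135 degrees anticlockwise round from the mould: it starts on the turntable's near right and ends on the far right.
- lower_face (a point): Centre of the upward mating face of the open lower mould half (clear plastic, 60 x 140 x 24 mm, held in a nest on the turntable on a silicone pad that gives 1 mm per 6 N), 88 mm above the bench, 100 mm from the spindle. z up, y along the length. Steel dowels stand 14 mm proud at (x, y) = (16, 59), (-16, -59) mm: 8 mm thick for 6 mm, then tapering to 3 mm. Same pattern after half a turn.
- upper_center (a point): Centre (half-way up) of the loose upper mould half: clear block 60 x 140 x 26 mm, 0.2 to 0.35 kg, flat top, two dark domes inside, mating face down. z up, y along the 140 mm length; grip across the 60 mm width. 10 mm dowel holes, chamfered below, run through at (x, y) = (16, 59) and (-16, -59) mm; either way round fits. Seated, this point is 13 mm above lower_face.
- upper_face (a point): Centre of the upper half's mating (under) face, 13 mm below upper_center, same axes.
- warm_plate: Fixed warming plate, dark box 180 (x) x 240 (y) mm with a flat white top 41 mm above the bench; origin at the centre of its underside. The upper half lies on it.
- lamp: Fixed warming lamp: round foot 150 mm across, 20 mm column 350 mm tall over the origin (centre of the foot's underside), and an arm (383 mm high) reaching along its -y axis to a steel hood 120 mm across, centred 155 mm from the column, lower rim 225 mm above the bench.
- tub_nuts: White lidded tub, 92 mm across, 60 mm high, loose, between the warming plate and the cake; origin under its centre. Leave it.
- tub_berries: White lidded tub, 104 mm across, 70 mm high, loose, by the right edge; origin under its centre. Leave it.
- squeeze_bottle: White bottle with red cap, 56 mm across, 170 mm tall, loose, beyond the warming plate; origin under its centre. Leave it.
- palette_knife: Spatula with a wooden handle, 250 mm long, lying loose left of the turntable's near side; origin near its middle. Leave it.
- finished_mould: A mould already closed, 60 x 140 x 50 mm, loose, to the robot's left; origin under its centre. Leave it.
- cake_ring: Steel ring 80 mm across, 45 mm high, loose, at the right by the melting tank; origin under its centre. Leave it.
There are look-alikes about, which are no part of the job. What is shaped like the part that bears upper_center but green is not meant.

How it is judged:
By the outcome, as a careful person would: the job done as asked, in the order asked, and still so for the second after the job is handed in, while the arm keeps its last pose, push and grip.
It also fails if it takes over 59 s, if anything falls off the work surface, if the arm or the gripper's body presses on something with over 40 N, if the wrist force passes 120 N, or if a joint passes its speed limit or range.

## Working session

There is one attempt and no reset: what is moved stays moved. The work goes in short steps, Python scripts to look and compute and a tool call to move; the robot and the scene stay as the last step left them, time stands still between calls to the robot, and variables do not carry over. Pictures are saved under pics/ and viewed, and the job is handed in when it is done.

Besides the shell and the picture viewer there is one more tool, called as name(argument=value, ...) on one line, values as JSON. jog_arm: Moves the arm, as the interface text tells. Its arguments: {"type":"object","properties":{"deltas":{"type":"array","items":{"type":"array"}},"force":{"type":"number"}},"required":["deltas"]}

```bash
mkdir -p pics; cat > h.py <<'E'
import numpy as np,cv2
from plant import ctrl
from scipy.spatial.transform import Rotation as R
def cam(n):
    s=ctrl.get_state(); c=ctrl.read_camera(n)
    if n=="wrist":
        T=np.eye(4);T[:3,:3]=R.from_quat(s["tcp_rot"]).as_matrix();T[:3,3]=s["eef_pos"];c["T"]=T@c["mount"]
    return c
def ray(c,u,v):
    K=np.array([[c["fx"],0,c["cx"]],[0,c["fy"],c["cy"]],[0,0,1.]])
    p=cv2.undistortPoints(np.array([[[u,v]]],float),K,np.array([c["k1"],0,0,0.]))[0,0]
    return np.array([p[0],-p[1],-1.])
def plane(c,u,v,z):
    d=c["T"][:3,:3]@ray(c,u,v);o=c["T"][:3,3]
    return o+d*(z-o[2])/d[2]
def depth(c,u,v):
    return (c["T"]@np.r_[ray(c,u,v)*c["range_z"][int(v),int(u)],1])[:3]
def proj(c,P):
    p=np.linalg.inv(c["T"])@np.r_[P,1];x=p[0]/-p[2];y=-p[1]/-p[2];k=1+c["k1"]*(x*x+y*y)
    return np.array([c["fx"]*x*k+c["cx"],c["fy"]*y*k+c["cy"]])
E
python3 - <<'E'
from h import *
s=ctrl.get_state();print({k:np.round(v,3) for k,v in s.items()})
import pickle
for n in["scene","top","wrist"]:
    c=cam(n);cv2.imwrite(f"pics/{n}0.png",c["pixels"]);pickle.dump(c,open(f"{n}0.pkl","wb"));print(n,np.round(c["T"],3).tolist(),c["fx"],c["k1"])
E
```

```text
{'time': np.float64(0.0), 'qpos': array([-1.399,  0.287,  1.578, -0.   ,  1.279, -0.15 ]), 'dq': array([-0.001, -0.   , -0.   ,  0.001,  0.002, -0.   ]), 'joint_efforts': array([-0.0000e+00, -4.0598e+01, -2.9263e+01, -0.0000e+00,  6.0000e-03,
       -0.0000e+00]), 'eef_pos': array([ 0.213, -0.64 ,  0.23 ]), 'tcp_rot': array([-0.113,  0.699, -0.697,  0.113]), 'contact_force': array([ 0.442, -0.389, -0.455]), 'wrist_torque': array([-0.035, -0.04 ,  0.011]), 'opening': np.float64(0.999)}
scene [[0.721, -0.555, 0.416, 1.176], [0.693, 0.585, -0.421, -0.739], [-0.01, 0.592, 0.806, 1.382], [0.0, 0.0, 0.0, 1.0]] 434.2411834193117 0.04197333629570087
top [[0.017, 0.995, -0.099, 0.378], [-1.0, 0.018, 0.002, -0.043], [0.004, 0.099, 0.995, 1.412], [0.0, 0.0, 0.0, 1.0]] 453.4492303132117 -0.03057974417613758
wrist [[0.316, 0.898, 0.308, 0.292], [-0.949, 0.299, 0.1, -0.614], [-0.002, -0.324, 0.946, 0.372], [0.0, 0.0, 0.0, 1.0]] 310.21669927656956 -0.0029682388705323456
```

View pics/scene0.png

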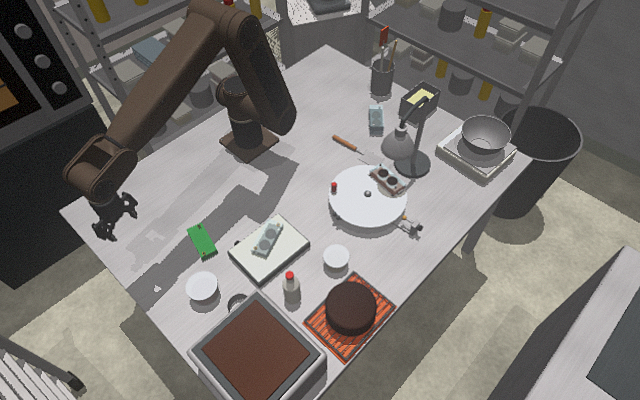

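View pics/top0.png

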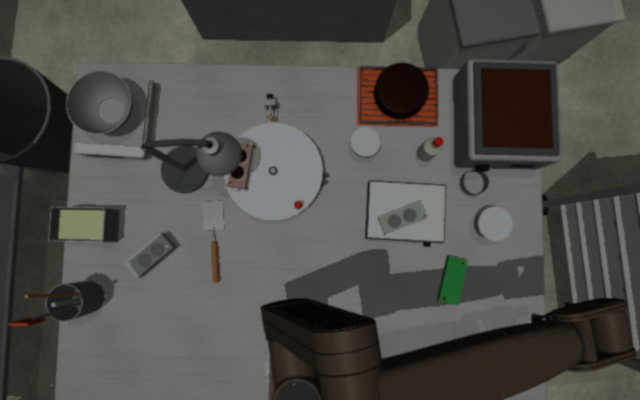

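View pics/wrist0.png

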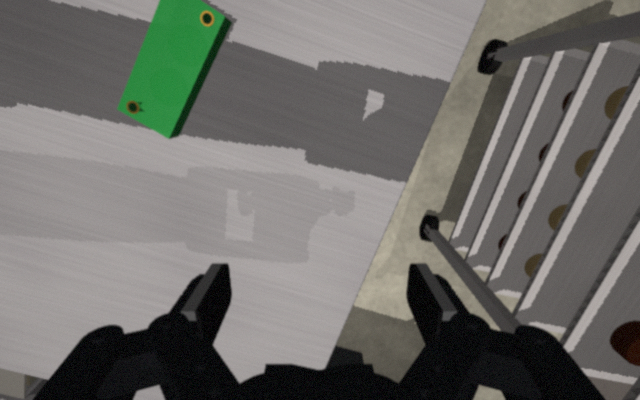

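The images show these candidates for the upper half:
- Clear block on the white plate: top (402,217), scene (267,237).
- Green block: top (454,279). This is the decoy.
- Finished mould: top (152,254), scene (376,117).
- Open lower half on the turntable: top (238,165).

By the description it is the clear block on the white plate. The knob is at top (298,205).

```bash
python3 - <<'E'
from h import *
import pickle
t=pickle.load(open("top0.pkl","rb"));s=pickle.load(open("scene0.pkl","rb"))
im=t["pixels"]
a=cv2.resize(im[60:260,180:340],None,fx=4,fy=4,interpolation=cv2.INTER_CUBIC)[:600];b=cv2.resize(im[165:260,350:460],None,fx=7,fy=6.3,interpolation=cv2.INTER_CUBIC)
cv2.imwrite("pics/a1.png",a);cv2.imwrite("pics/b1.png",b)
def red(c,box):
    i=c["pixels"].astype(int);m=((i[...,2]>120)&(i[...,1]<70)&(i[...,0]<70))
    mm=np.zeros_like(m);x0,y0,x1,y1=box;mm[y0:y1,x0:x1]=m[y0:y1,x0:x1]
    v,u=np.nonzero(mm);return u.mean(),v.mean(),len(u)
k=red(t,(285,190,310,220));print("knob top",k,plane(t,k[0],k[1],.106))
k2=red(s,(325,175,345,200));print("knob scene",k2,plane(s,k2[0],k2[1],.095))
def ell(c,box,th):
    x0,y0,x1,y1=box
    g=cv2.cvtColor(c["pixels"],cv2.COLOR_BGR2GRAY)
    m=np.zeros_like(g);m[y0:y1,x0:x1]=(g[y0:y1,x0:x1]>th)*255
    return m
for th in(180,200,215):
    m=ell(t,(215,110,335,230),th)
    cs,_=cv2.findContours(m,0,1)
    c=max(cs,key=cv2.contourArea);h=cv2.convexHull(c)[:,0].astype(float)
    W=np.array([plane(t,u,v,.058)[:2] for u,v in h])
    A=np.c_[2*W,np.ones(len(W))];x=np.linalg.lstsq(A,(W**2).sum(1),rcond=None)[0]
    print(th,cv2.contourArea(c),x[:2],np.sqrt(x[2]+x[:2]@x[:2]))
print("spindle",plane(t,273,170.5,.065))
print("ranges",[np.round(depth(t,u,v),3) for u,v in[(290,150),(402,217),(380,190),(298,205),(270,98),(270,118)]])
E
```

```text
knob top (np.float64(297.11764705882354), np.float64(204.0), 17) [0.49043789 0.01839625 0.106     ]
knob scene (np.float64(333.5), np.float64(184.0), 10) [0.48543246 0.01860719 0.095     ]Traceback (most recent call last):
  File "<stdin>", line 21, in <module>
ValueError: max() iterable argument is empty
```

View pics/a1.png

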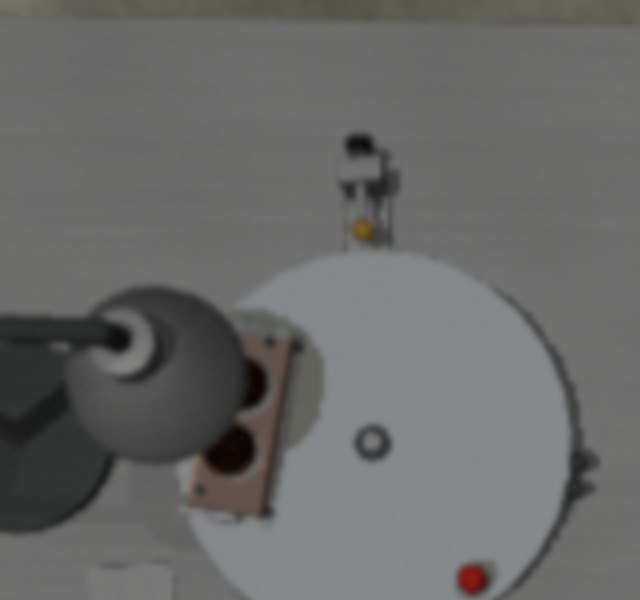

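View pics/b1.png

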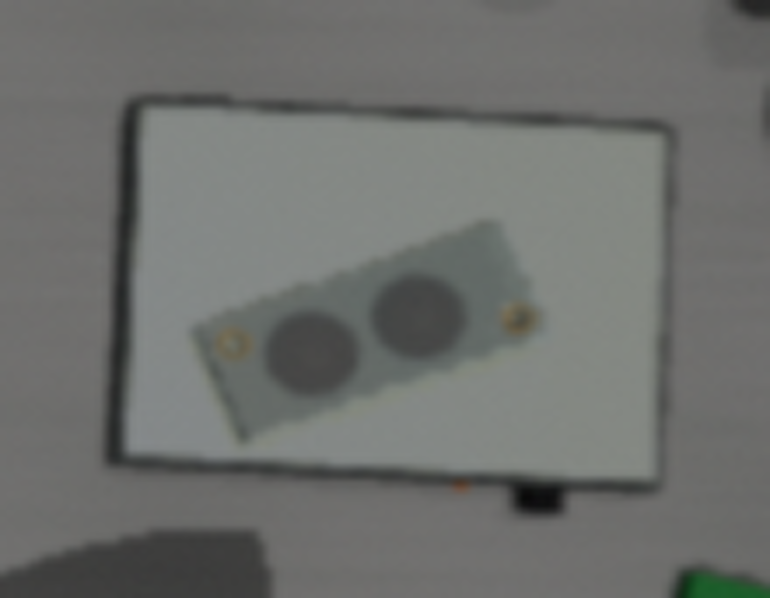

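Crop A shows:
- spindle at top (273,170.5)
- ball at (270.5,117.5)
- bracket around (270,98)
- knob at (298,204.5)

Crop B confirms the clear half with two domes on the white plate. Its holes are at (383,219.4) and (424,215.5).

```bash
python3 - <<'E'
from h import *
import pickle
t=pickle.load(open("top0.pkl","rb"));s=pickle.load(open("scene0.pkl","rb"))
g=cv2.cvtColor(t["pixels"],cv2.COLOR_BGR2GRAY);print(g[150,290],g[230,330],g[190,380])
m=np.zeros_like(g);b=t["pixels"].astype(int)
m[110:232,250:340]=((g>125)[110:232,250:340])*255
cs,_=cv2.findContours(m,0,1);c=max(cs,key=cv2.contourArea);h=cv2.convexHull(c)[:,0].astype(float)
h=h[h[:,0]>252]
W=np.array([plane(t,u,v,.058)[:2] for u,v in h]);A=np.c_[2*W,np.ones(len(W))];x=np.linalg.lstsq(A,(W**2).sum(1),rcond=None)[0]
r=np.sqrt(x[2]+x[:2]@x[:2]);print("tt",x[:2],r,np.std(np.hypot(*(W-x[:2]).T)-r))
print("spindle",plane(t,272.9,170.4,.065), "ball",plane(t,270.6,117.4,.05),"brkt",plane(t,269.8,98,.06))
k=plane(t,297.6,204.3,.106)[:2];d=k-x[:2];print("knob r",np.hypot(*d),np.degrees(np.arctan2(d[1],d[0])))
h1=plane(t,383,219.4,.067);h2=plane(t,424,215.5,.067);print("holes",h1,h2,np.hypot(*(h1-h2)[:2]),2*np.hypot(16,59),(h1+h2)/2)
print("ranges",[np.round(depth(t,u,v),3) for u,v in[(290,150),(402,217),(380,190),(298,205),(270,98),(270,118),(219,155)]])
E
```

```text
134 111 135
tt [0.59495868 0.09806524] 0.14776309224457607 0.0004168824906630554
spindle [0.59396321 0.09529094 0.065     ] ball [0.76108679 0.10853545 0.05      ] brkt [0.81923297 0.11165767 0.06      ]
knob r 0.13295242644747648 -142.4208363020406
holes [ 0.45236574 -0.23580099  0.067     ] [ 0.4660525  -0.35808295  0.067     ] 0.12304554201302118 122.2620137246234 [ 0.45920912 -0.29694197  0.067     ]
ranges [array([0.659, 0.046, 0.058]), array([ 0.46 , -0.292,  0.069]), array([ 0.544, -0.231,  0.037]), array([0.488, 0.016, 0.106]), array([0.82 , 0.111, 0.059]), array([0.756, 0.109, 0.063]), array([0.593, 0.206, 0.301])]
```

```bash
cat >> h.py <<'E'
def down(yaw):
    # tool y = -z world, tool z = jaw dir at yaw
    z=np.array([np.cos(yaw),np.sin(yaw),0]);y=np.array([0,0,-1.]);return np.c_[np.cross(y,z),y,z]
def go(p,yawdeg,s=None):
    s=s or ctrl.get_state();M=R.from_quat(s["tcp_rot"]).as_matrix()
    best=min((R.from_matrix(M.T@down(np.radians(yawdeg+k))).as_rotvec() for k in(0,180)),key=np.linalg.norm) if yawdeg is not None else np.zeros(3)
    return np.round(best,3).tolist(),np.round(M.T@(np.array(p)-s["eef_pos"]),4).tolist()
def yaw(s=None):
    s=s or ctrl.get_state();M=R.from_quat(s["tcp_rot"]).as_matrix();return np.degrees(np.arctan2(M[1,2],M[0,2]))
E
python3 - <<'E'
from h import *
s=ctrl.get_state();print(np.round(R.from_quat(s["tcp_rot"]).as_matrix(),3),yaw())
for y in(0,-25):print(y,go([.491,.018,.19],y))
E
```

```text
[[-0.949 -0.     0.316]
 [-0.316  0.002 -0.949]
 [-0.    -1.    -0.002]] -71.5593353661833
0 ([0.001, -1.249, -0.001], [-0.4714, 0.0413, -0.5362])
-25 ([0.002, -0.813, -0.001], [-0.4714, 0.0413, -0.5362])
```

```bash
python3 -c "
from h import *
print(go([.491,.018,.19],-52))"
```

```text
([0.002, -0.341, -0.001], [-0.4714, 0.0413, -0.5362])
```

jog_arm(deltas=[[[0,-0.34,0],[-0.471,0.041,-0.536],1],[[0,-0.34,0],[-0.471,0.041,-0.536],1],[[0,-0.34,0],[-0.471,0.041,-0.536],1],[[0,-0.34,0],[-0.471,0.041,-0.536],1],[[0,-0.34,0],[-0.471,0.041,-0.536],1],[[0,-0.34,0],[-0.471,0.041,-0.536],1],[[0,-0.34,0],[-0.471,0.041,-0.536],1],[[0,-0.34,0],[-0.471,0.041,-0.536],1],[[0,-0.34,0],[-0.471,0.041,-0.536],1],[[0,-0.34,0],[-0.471,0.041,-0.536],1]])

```text
time: 0.98
eef_pos: [0.3751, -0.2549, 0.2072]
tcp_rot: [-0.229, 0.669, -0.668, 0.23]
contact_force: [1.9, -0.7, -0.3]
opening: 1.0
```

```bash
python3 -c "
from h import *
print(yaw(),go([.491,.018,.19],-52))"
```

```text
-52.118587321761716 ([0.002, -0.002, -0.001], [-0.259, 0.0177, -0.1442])
```

jog_arm(deltas=[[[0,0,0],[-0.259,0.018,-0.144],1],[[0,0,0],[-0.259,0.018,-0.144],1],[[0,0,0],[-0.259,0.018,-0.144],1],[[0,0,0],[-0.259,0.018,-0.144],1],[[0,0,0],[-0.259,0.018,-0.144],1],[[0,0,0],[-0.259,0.018,-0.144],1],[[0,0,0],[-0.259,0.018,-0.144],1],[[0,0,0],[-0.259,0.018,-0.144],1],[[0,0,0],[-0.259,0.018,-0.144],1]])

```text
time: 1.73
eef_pos: [0.4912, 0.0202, 0.1891]
tcp_rot: [-0.231, 0.669, -0.667, 0.231]
contact_force: [0.0, 0.1, 0.1]
opening: 1.002
```

```bash
python3 - <<'E'
from h import *
s=ctrl.get_state();print(yaw(),s["eef_pos"],go([.491,.018,.072],-52))
c=cam("wrist");cv2.imwrite("pics/w1.png",c["pixels"]);print(np.round(c["T"],3))
i=c["pixels"].astype(int);m=((i[...,2]>110)&(i[...,1]<60)&(i[...,0]<60)).astype(np.uint8)
n,l,st,ce=cv2.connectedComponentsWithStats(m)
for k in range(1,n):
    if st[k,4]>30:print(st[k],ce[k],plane(c,*ce[k],.100),depth(c,*ce[k]))
E
```

```text
-51.83988126693163 [0.491208   0.02018233 0.18913654] ([0.002, 0.003, -0.0], [0.0016, 0.1171, 0.0019])
[[ 0.617  0.744  0.256  0.557]
 [-0.787  0.585  0.198  0.071]
 [-0.002 -0.324  0.946  0.331]
 [ 0.     0.     0.     1.   ]]
[630  74  10  20 100] [636.06  83.75] [ 0.69955033 -0.09756385  0.1       ] [ 0.75742892 -0.16585712  0.00631155]
```

View pics/w1.png

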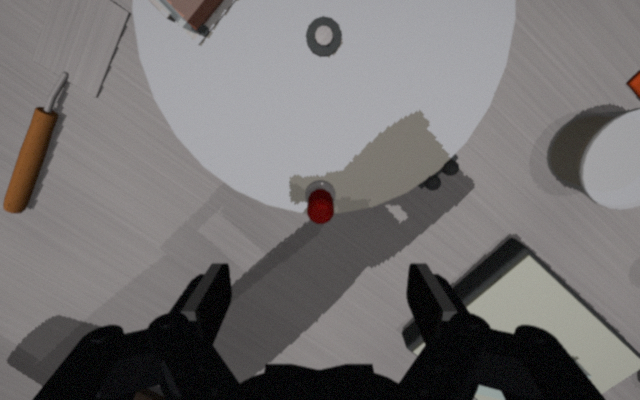

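```bash
python3 - <<'E'
from h import *
c=cam("wrist")
i=c["pixels"][180:235,295:345].astype(int);m=(i[...,2]>70)&(i[...,1]<50);v,u=np.nonzero(m);print(u.min()+295,u.max()+295,v.min()+180,v.max()+180)
print(plane(c,320,213,.106),plane(c,320,208,.09),depth(c,320,214),plane(c,324,37,.065),depth(c,324,45))
E
```

```text
306 329 198 221
[0.48892438 0.01596474 0.106     ] [0.487616   0.01489663 0.09      ] [0.48810856 0.01532386 0.10546927] [0.59237521 0.09303905 0.065     ] [0.5882559  0.08974738 0.06306386]
```

jog_arm(deltas=[[[0,0,0],[0.004,0.03,0.002],1],[[0,0,0],[0.004,0.06,0.002],1],[[0,0,0],[0.004,0.09,0.002],1],[[0,0,0],[0.004,0.118,0.002],1],[[0,0,0],[0.004,0.118,0.002],0],[[0,0,0],[0.004,0.118,0.002],0],[[0,0,0],[0.004,0.118,0.002],0],[[0,0,0],[0.004,0.118,0.002],0],[[0,0,0],[0.004,0.118,0.002],0],[[0,0,0],[0.004,0.118,0.002],0]], force=25)

```text
time: 2.67
eef_pos: [0.4903, 0.0131, 0.0736]
tcp_rot: [0.229, -0.668, 0.669, -0.231]
contact_force: [-0.9, -1.0, 5.1]
opening: 0.244
```

jog_arm(deltas=[[[0,0,0],[0,0,0],0],[[0,0,0],[0,0,0],0]])

```text
time: 2.83
eef_pos: [0.4902, 0.0133, 0.0736]
tcp_rot: [0.229, -0.668, 0.669, -0.231]
contact_force: [0.6, -0.8, -2.1]
opening: 0.245
```

```bash
cat > arc.py <<'E'
from h import *
import sys
# arc rows about spindle; angles relative to now
s=ctrl.get_state();C=np.array([.593,.095]);p=s["eef_pos"];d=p[:2]-C
a0=np.degrees(np.arctan2(d[1],d[0]));r=np.hypot(*d);print("ang",a0,"r",r,"yaw",yaw(),"open",s["opening"],p,np.round(s["contact_force"],1),np.round(s["qpos"],2))
step,n=float(sys.argv[1]),int(sys.argv[2])
M=R.from_quat(s["tcp_rot"]).as_matrix()
for k in range(1,n+1):
    a=np.radians(a0+step*k);q=np.r_[C+.130*np.array([np.cos(a),np.sin(a)]),p[2]]
    print([[0,round(-np.radians(step*k),3),0],np.round(M.T@(q-p),3).tolist(),0])
E
python3 arc.py 5 10
```

```text
ang -141.52828958945165 r 0.1313650575260307 yaw -52.0432613999469 open 0.245225415491236 [0.49015227 0.0132741  0.07363573] [ 0.6 -0.8 -2.1] [-0.18  0.07  2.14  0.    0.93  0.73]
[[0, np.float64(-0.087), 0], [-0.002, 0.0, 0.011], 0]
[[0, np.float64(-0.175), 0], [-0.004, 0.0, 0.023], 0]
[[0, np.float64(-0.262), 0], [-0.006, 0.0, 0.034], 0]
[[0, np.float64(-0.349), 0], [-0.01, 0.0, 0.044], 0]
[[0, np.float64(-0.436), 0], [-0.014, 0.0, 0.055], 0]
[[0, np.float64(-0.524), 0], [-0.019, 0.0, 0.065], 0]
[[0, np.float64(-0.611), 0], [-0.026, 0.0, 0.074], 0]
[[0, np.float64(-0.698), 0], [-0.033, 0.0, 0.083], 0]
[[0, np.float64(-0.785), 0], [-0.04, 0.0, 0.092], 0]
[[0, np.float64(-0.873), 0], [-0.049, 0.0, 0.099], 0]
```

jog_arm(deltas=[[[0,-0.087,0],[-0.002,0,0.011],0],[[0,-0.175,0],[-0.004,0,0.023],0],[[0,-0.262,0],[-0.006,0,0.034],0],[[0,-0.349,0],[-0.01,0,0.044],0],[[0,-0.436,0],[-0.014,0,0.055],0],[[0,-0.524,0],[-0.019,0,0.065],0],[[0,-0.611,0],[-0.026,0,0.074],0],[[0,-0.698,0],[-0.033,0,0.083],0],[[0,-0.785,0],[-0.04,0,0.092],0],[[0,-0.873,0],[-0.049,0,0.099],0]])

```text
time: 3.67
eef_pos: [0.5901, -0.0362, 0.0737]
tcp_rot: [0.492, -0.506, 0.509, -0.492]
contact_force: [-0.0, -5.0, -3.3]
opening: 0.247
```

```bash
python3 arc.py 4.5 10
```

```text
ang -91.26528025625505 r 0.1312419654861736 yaw -1.7983887721806389 open 0.2472315281814922 [ 0.59010198 -0.03620997  0.07373604] [-0.  -5.  -3.3] [-0.23  0.28  1.9  -0.    0.96 -0.2 ]
[[0, np.float64(-0.079), 0], [-0.002, 0.0, 0.01], 0]
[[0, np.float64(-0.157), 0], [-0.003, 0.0, 0.02], 0]
[[0, np.float64(-0.236), 0], [-0.005, 0.0, 0.03], 0]
[[0, np.float64(-0.314), 0], [-0.008, 0.0, 0.04], 0]
[[0, np.float64(-0.393), 0], [-0.012, 0.0, 0.05], 0]
[[0, np.float64(-0.471), 0], [-0.016, 0.0, 0.059], 0]
[[0, np.float64(-0.55), 0], [-0.021, 0.0, 0.068], 0]
[[0, np.float64(-0.628), 0], [-0.027, 0.0, 0.076], 0]
[[0, np.float64(-0.707), 0], [-0.033, 0.0, 0.084], 0]
[[0, np.float64(-0.785), 0], [-0.04, 0.0, 0.092], 0]
```

jog_arm(deltas=[[[0,-0.079,0],[-0.001,0,0.01],0],[[0,-0.157,0],[-0.002,0,0.02],0],[[0,-0.236,0],[-0.004,0,0.03],0],[[0,-0.314,0],[-0.007,0,0.04],0],[[0,-0.393,0],[-0.011,0,0.05],0],[[0,-0.471,0],[-0.015,0,0.059],0],[[0,-0.55,0],[-0.02,0,0.068],0],[[0,-0.628,0],[-0.026,0,0.076],0],[[0,-0.707,0],[-0.032,0,0.084],0],[[0,-0.785,0],[-0.039,0,0.092],0]])

```text
time: 4.5
eef_pos: [0.6836, -0.0008, 0.0737]
tcp_rot: [0.65, -0.279, 0.281, -0.648]
contact_force: [-8.2, -7.5, 5.0]
opening: 0.246
```

```bash
python3 arc.py 1 6; python3 - <<'E'
from h import *
c=cam("top");cv2.imwrite("pics/t2.png",cv2.resize(c["pixels"][80:240,170:340],None,fx=4,fy=3.7*1.0,interpolation=cv2.INTER_CUBIC))
E
```

```text
ang -46.587888230138475 r 0.1318468651648332 yaw 43.34083257745299 open 0.2455874059035447 [ 0.68361058 -0.00077744  0.07369681] [-8.2 -7.5  5. ] [-0.15  0.46  1.66 -0.    1.02 -0.9 ]
[[0, np.float64(-0.017), 0], [-0.002, -0.0, 0.002], 0]
[[0, np.float64(-0.035), 0], [-0.002, -0.0, 0.005], 0]
[[0, np.float64(-0.052), 0], [-0.002, -0.0, 0.007], 0]
[[0, np.float64(-0.07), 0], [-0.002, -0.0, 0.009], 0]
[[0, np.float64(-0.087), 0], [-0.002, -0.0, 0.011], 0]
[[0, np.float64(-0.105), 0], [-0.003, -0.0, 0.014], 0]
```

View pics/t2.png

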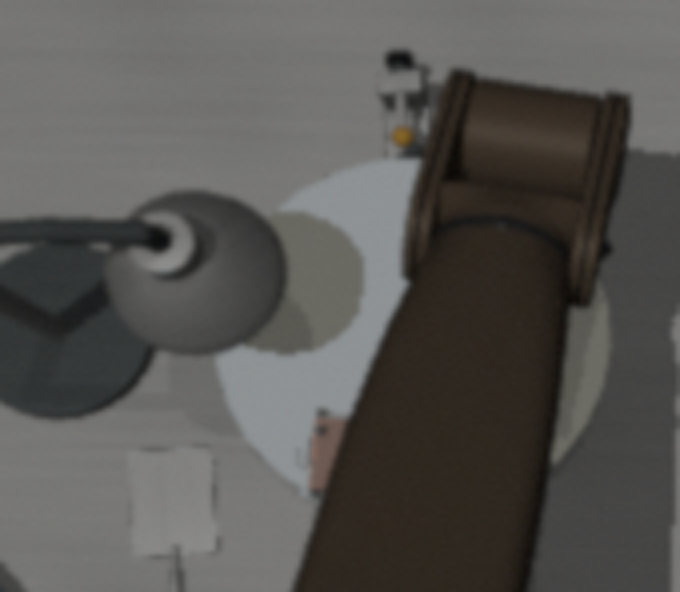

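jog_arm(deltas=[[[0,0,0],[0,0,0],0],[[0,0,0],[0,0,0],0]])

```text
time: 4.72
eef_pos: [0.685, 0.0005, 0.0737]
tcp_rot: [0.65, -0.277, 0.281, -0.649]
contact_force: [1.4, -0.2, -0.8]
opening: 0.241
```

```bash
python3 arc.py 1 1
```

```text
ang -45.75792763160427 r 0.1318667689787378 yaw 43.47053328636909 open 0.24093515525456016 [6.85002303e-01 5.30846463e-04 7.37349715e-02] [ 1.4 -0.2 -0.8] [-0.15  0.46  1.65 -0.    1.02 -0.9 ]
[[0, np.float64(-0.017), 0], [-0.002, -0.0, 0.002], 0]
```

jog_arm(deltas=[[[0,-0.017,0],[0,0,0.002],0],[[0,-0.017,0],[0,0,0.002],0]])

```text
time: 4.88
eef_pos: [0.6857, 0.0013, 0.0737]
tcp_rot: [0.653, -0.273, 0.276, -0.651]
contact_force: [-1.7, -1.9, 0.4]
opening: 0.247
```

jog_arm(deltas=[[[0,-0.017,0],[0,0,0.002],0],[[0,-0.017,0],[0,0,0.002],0]])

```text
time: 5.05
eef_pos: [0.6866, 0.0022, 0.0737]
tcp_rot: [0.655, -0.268, 0.27, -0.653]
contact_force: [-2.4, -3.0, 0.4]
opening: 0.242
```

jog_arm(deltas=[[[0,-0.017,0],[0,0,0.002],0],[[0,-0.017,0],[0,0,0.002],0]])

```text
time: 5.22
eef_pos: [0.6882, 0.0039, 0.0737]
tcp_rot: [0.657, -0.262, 0.264, -0.656]
contact_force: [-0.2, -0.9, 0.7]
opening: 0.246
```

```bash
python3 arc.py 1 1
```

```text
ang -43.73701767253566 r 0.13182047325848226 yaw 46.296647529864345 open 0.2462124604829598 [0.68824301 0.003866   0.07369687] [-0.2 -0.9  0.7] [-0.14  0.47  1.64 -0.    1.03 -0.95]
[[0, np.float64(-0.017), 0], [-0.002, -0.0, 0.002], 0]
```

jog_arm(deltas=[[[0,-0.017,0],[0,0,0.002],0],[[0,-0.017,0],[0,0,0.002],0],[[0,-0.017,0],[0,0,0.002],0]])

```text
time: 5.47
eef_pos: [0.6906, 0.0064, 0.0737]
tcp_rot: [-0.658, 0.255, -0.259, 0.659]
contact_force: [3.0, 1.5, -2.9]
opening: 0.245
```

jog_arm(deltas=[[[0,-0.017,0],[0,0,0.002],0],[[0,-0.017,0],[0,0,0.002],0],[[0,-0.017,0],[0,0,0.002],0]])

```text
time: 5.72
eef_pos: [0.693, 0.009, 0.0737]
tcp_rot: [-0.66, 0.248, -0.254, 0.662]
contact_force: [4.5, 3.9, -3.8]
opening: 0.245
```

```bash
python3 arc.py 1 1
```

```text
ang -40.68465851009225 r 0.13193505818691928 yaw 48.34408100410311 open 0.24478038199037075 [0.69304753 0.00899214 0.07373429] [ 4.5  3.9 -3.8] [-0.13  0.47  1.63  0.    1.02 -0.98]
[[0, np.float64(-0.017), 0], [-0.002, -0.0, 0.002], 0]
```

jog_arm(deltas=[[[0,0,0],[0,0,0.002],0],[[0,0,0],[0,0,0.003],0],[[0,0,0],[0,0,0.003],0]])

```text
time: 5.97
eef_pos: [0.694, 0.0101, 0.0737]
tcp_rot: [0.661, -0.249, 0.253, -0.661]
contact_force: [-2.2, -4.2, 0.6]
opening: 0.245
```

jog_arm(deltas=[[[0,0,0],[0,0,0],1],[[0,0,0],[0,0,0],1],[[0,0,0],[0,0,0],1],[[0,0,0],[0,0,0],1],[[0,0,0],[0,0,0],1],[[0,0,0],[0,0,0],1],[[0,0,0],[0,-0.03,0],1],[[0,0,0],[0,-0.07,0],1],[[0,0,0],[0,-0.11,0],1],[[0,0,0],[0,-0.15,0],1]])

```text
time: 6.8
eef_pos: [0.6928, 0.0107, 0.225]
tcp_rot: [0.661, -0.249, 0.252, -0.661]
contact_force: [1.1, 0.4, 0.0]
opening: 0.998
```

```bash
python3 - <<'E'
from h import *
s=ctrl.get_state();c=cam("wrist");cv2.imwrite("pics/w3.png",c["pixels"])
i=c["pixels"].astype(int);m=((i[...,2]>80)&(i[...,1]<50)&(i[...,0]<60)).astype(np.uint8)
n,l,st,ce=cv2.connectedComponentsWithStats(m)
for k in range(1,n):
    if st[k,4]>60:print(st[k],ce[k],plane(c,*ce[k],.100))
E
```

```text
[308 181  22  22 394] [318.8857868  191.43654822] [0.69137768 0.01157948 0.1       ]
[228 291 116  75 460] [286.95869565 326.34347826] [ 0.78066872 -0.1127389   0.1       ]
[215 327  19  16  80] [222.3625 335.1375] [ 0.74318457 -0.17244285  0.1       ]
[228 327  29  14 134] [240.25373134 335.44776119] [ 0.75618115 -0.15841201  0.1       ]
[246 326  31  19 125] [257.824 337.672] [ 0.77076686 -0.14645642  0.1       ]
[260 340  17  10  80] [267.675  345.0875] [ 0.78494604 -0.14562263  0.1       ]
[272 345  19  12  82] [279.35365854 351.36585366] [ 0.79959874 -0.14217414  0.1       ]
```

View pics/w3.png

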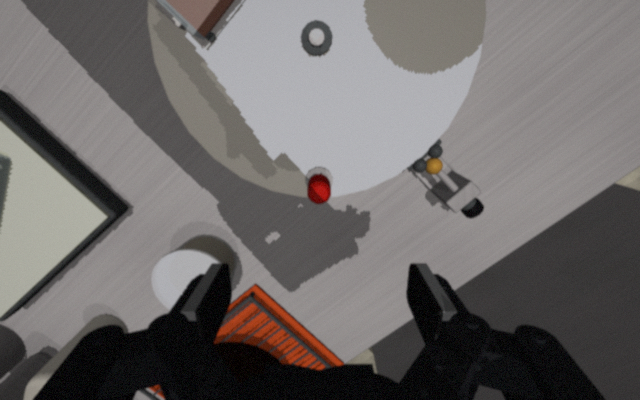

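```bash
python3 - <<'E'
from h import *
import pickle
t=pickle.load(open("top0.pkl","rb"))
for p in[(218.7,153),(241,153),(218.7,175.5)]:print("hood",plane(t,*p,.235))
print(go([.47,.02,.225],4))
E
```

```text
hood [0.61059507 0.22213894 0.235     ]
hood [0.61158489 0.16326229 0.235     ]
hood [0.55069034 0.21973143 0.235     ]
([-0.017, 0.776, 0.014], [-0.1768, 0.0071, -0.1435])
```

jog_arm(deltas=[[[0,0,0],[-0.03,0,-0.025],1],[[0,0,0],[-0.06,0,-0.05],1],[[0,0.1,0],[-0.09,0,-0.075],1],[[0,0.2,0],[-0.12,0,-0.1],1],[[0,0.32,0],[-0.15,0.003,-0.12],1],[[-0.005,0.44,0],[-0.177,0.006,-0.143],1],[[-0.01,0.56,0.01],[-0.177,0.007,-0.143],1],[[-0.015,0.67,0.014],[-0.177,0.007,-0.143],1],[[-0.017,0.776,0.014],[-0.177,0.007,-0.143],1],[[-0.017,0.776,0.014],[-0.177,0.007,-0.143],1]])

```text
time: 7.68
eef_pos: [0.47, 0.0206, 0.2253]
tcp_rot: [-0.516, 0.482, -0.483, 0.517]
contact_force: [0.4, -0.5, 0.4]
opening: 1.001
```

jog_arm(deltas=[[[0,0,0],[0,0,0],1],[[0,0,0],[0,0,0],1]])

```text
time: 7.85
eef_pos: [0.4701, 0.0206, 0.2254]
tcp_rot: [-0.517, 0.482, -0.482, 0.518]
contact_force: [0.1, 0.2, -0.7]
opening: 0.999
```

```bash
python3 - <<'E'
from h import *
import pickle
s=ctrl.get_state();c=cam("wrist");c["s"]=s;cv2.imwrite("pics/w4.png",c["pixels"]);pickle.dump(c,open("w4.pkl","wb"))
print(yaw(s),s["eef_pos"])
E
```

```text
4.031209179437697 [0.47010602 0.02062826 0.2253667 ]
```

View pics/w4.png

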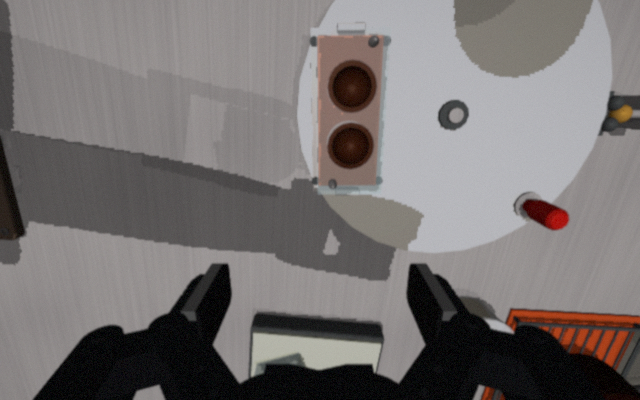

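```bash
python3 - <<'E'
import cv2
im=cv2.imread("pics/w4.png");cv2.imwrite("pics/w4c.png",cv2.resize(im[15:205,290:410],None,fx=5,fy=3.15*1,interpolation=cv2.INTER_CUBIC) if 0 else cv2.resize(im[15:205,290:410],None,fx=3.15,fy=3.15,interpolation=cv2.INTER_CUBIC))
cv2.imwrite("pics/w4d.png",cv2.hconcat([cv2.resize(im[25:65,350:400],None,fx=7,fy=7,interpolation=cv2.INTER_CUBIC),cv2.resize(im[165:205,310:360],None,fx=7,fy=7,interpolation=cv2.INTER_CUBIC)]))
E
```

```text
(no output)
```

View pics/w4c.png

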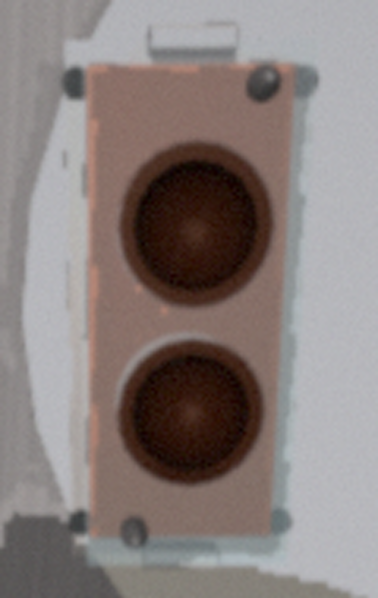

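View pics/w4d.png

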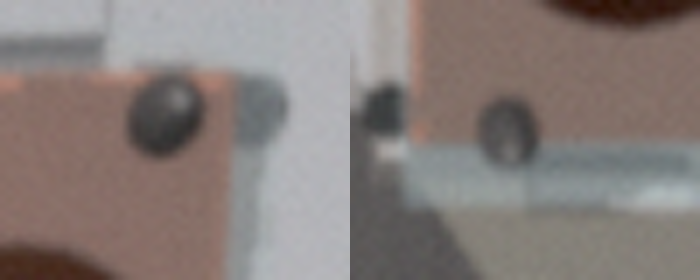

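```bash
python3 - <<'E'
from h import *
import pickle
c=pickle.load(open("w4.pkl","rb"));s=c["s"]
d1=plane(c,372.7,42.7,.090);d2=plane(c,332.7,183.3,.090)
print(d1,d2,"dist",np.hypot(*(d1-d2)[:2]),"mid",(d1+d2)/2)
e=(d1-d2)[:2];ang=np.degrees(np.arctan2(e[1],e[0]));off=np.degrees(np.arctan2(59,16));print("line ang",ang,"-> x axis yaw",ang-off)
print("spindle",plane(c,454,114,.065),depth(c,454,103),depth(c,350,115), "knob",plane(c,557,217,.106))
# mating face mask
i=c["pixels"].astype(int);m=((i[...,2]-i[...,0])>18).astype(np.uint8);m[:25]=0;m[200:]=0;m[:,:300]=0;m[:,400:]=0
m=cv2.morphologyEx(m,cv2.MORPH_CLOSE,np.ones((9,9)));cs,_=cv2.findContours(m,0,2);k=max(cs,key=cv2.contourArea)
W=np.array([plane(c,u,v,.088)[:2] for u,v in k[:,0]],np.float32);r=cv2.minAreaRect(W*1000);print(r,[go(d1,4)[0]])
E
```

```text
[0.50461179 0.1470624  0.09      ] [0.48235046 0.02803319 0.09      ] dist 0.12109301966790793 mid [0.49348113 0.0875478  0.09      ]
line ang 79.4066910776247 -> x axis yaw 4.579606423149954
spindle [0.59220498 0.09641972 0.065     ] [0.59057224 0.1061726  0.06395281] [0.49230919 0.0897994  0.08803813] knob [0.68730655 0.01491938 0.106     ]
((490.6452331542969, 89.31864929199219), (53.533321380615234, 125.23892211914062), 4.301577091217041) [[-0.001, 0.0, -0.0]]
```

```bash
python3 - <<'E'
from h import *
print(go([.459,-.29,.2],21.6))
E
```

```text
([-0.001, -0.307, 0.0], [0.3091, 0.0252, -0.0328])
```

jog_arm(deltas=[[[0,-0.1,0],[0.309,0.025,-0.033],1],[[0,-0.2,0],[0.309,0.025,-0.033],1],[[0,-0.307,0],[0.309,0.025,-0.033],1],[[0,-0.307,0],[0.309,0.025,-0.033],1],[[0,-0.307,0],[0.309,0.025,-0.033],1],[[0,-0.307,0],[0.309,0.025,-0.033],1],[[0,-0.307,0],[0.309,0.025,-0.033],1],[[0,-0.307,0],[0.309,0.025,-0.033],1],[[0,-0.307,0],[0.309,0.025,-0.033],1],[[0,-0.307,0],[0.309,0.025,-0.033],1]])

```text
time: 8.73
eef_pos: [0.4585, -0.2911, 0.1997]
tcp_rot: [-0.584, 0.398, -0.398, 0.585]
contact_force: [-0.4, 0.3, -0.6]
opening: 1.0
```

jog_arm(deltas=[[[0,0,0],[0,0,0],1],[[0,0,0],[0,0,0],1]])

```text
time: 8.9
eef_pos: [0.4586, -0.29, 0.1995]
tcp_rot: [-0.584, 0.398, -0.397, 0.585]
contact_force: [0.1, -0.2, 0.9]
opening: 1.003
```

```bash
python3 - <<'E'
from h import *
import pickle
s=ctrl.get_state();c=cam("wrist");c["s"]=s;cv2.imwrite("pics/w5.png",c["pixels"]);pickle.dump(c,open("w5.pkl","wb"))
t=cam("top");pickle.dump(t,open("top5.pkl","wb"))
cv2.imwrite("pics/t5.png",cv2.resize(t["pixels"][100:250,200:340],None,fx=4,fy=4,interpolation=cv2.INTER_CUBIC))
print(yaw(s),s["eef_pos"])
E
```

```text
21.59362840341103 [ 0.45864468 -0.29000108  0.19950281]
```

View pics/w5.png

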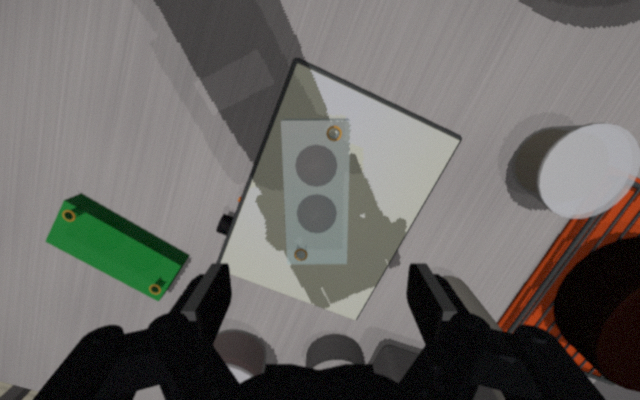

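View pics/t5.png

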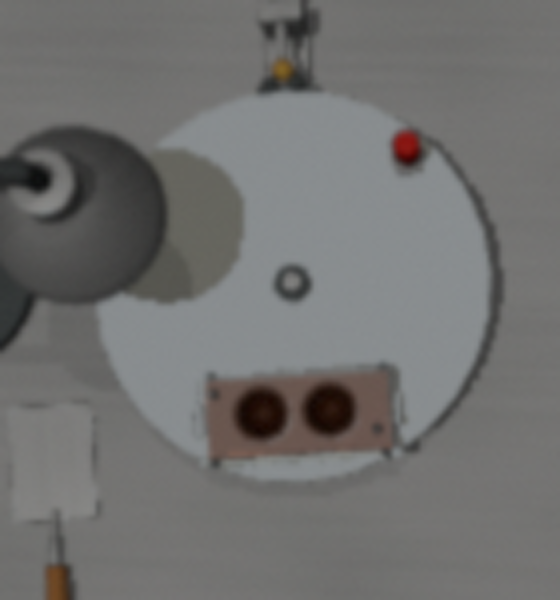

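The turntable is home: the ball sits between the notch lugs at top crop (283,70). The wrist view shows the clear half, with holes near (334,132) and (301,254). I'll refine those.

```bash
python3 - <<'E'
from h import *
import pickle
c=pickle.load(open("w5.pkl","rb"));im=c["pixels"]
cv2.imwrite("pics/w5d.png",cv2.hconcat([cv2.resize(im[112:152,308:358],None,fx=7,fy=7,interpolation=cv2.INTER_CUBIC),cv2.resize(im[235:275,280:330],None,fx=7,fy=7,interpolation=cv2.INTER_CUBIC)]))
i=im.astype(int);m=((i[...,2]-i[...,0])>25)&(i[...,2]>i[...,1])
for b in[(320,120,350,145),(288,240,315,268)]:
    v,u=np.nonzero(m[b[1]:b[3],b[0]:b[2]]);print(len(u),u.min()+b[0],u.max()+b[0],v.min()+b[1],v.max()+b[1])
E
```

```text
112 327 341 125 140
59 294 306 249 260
```

View pics/w5d.png

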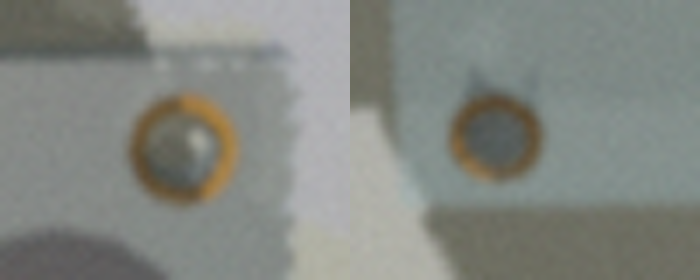

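```bash
python3 - <<'E'
from h import *
import pickle
c=pickle.load(open("w5.pkl","rb"))
for z in (.067,):
    a=plane(c,334,132.6,z);b=plane(c,300.3,254.5,z);e=(a-b)[:2];m=(a+b)/2
    print(a,b,np.hypot(*e),m,"yaw",np.degrees(np.arctan2(e[1],e[0]))-np.degrees(np.arctan2(59,16)))
print(depth(c,340,180))
s=c["s"]
print(go([m[0],m[1],.055],21.2,s))
E
```

```text
[ 0.45105713 -0.23567818  0.067     ] [ 0.46533757 -0.35776409  0.067     ] 0.12291826722044803 [ 0.45819735 -0.29672113  0.067     ] yaw 21.844507885826076
[ 0.47235623 -0.27289445  0.0672938 ]
([-0.001, 0.007, -0.002], [0.0063, 0.1445, -0.0031])
```

jog_arm(deltas=[[[0,0,0],[0.006,0.03,-0.003],1],[[0,0,0],[0.006,0.07,-0.003],1],[[0,0,0],[0.006,0.11,-0.003],1],[[0,0,0],[0.006,0.14,-0.003],1],[[0,0,0],[0.006,0.1595,-0.003],1],[[0,0,0],[0.006,0.1595,-0.003],1],[[0,0,0],[0.006,0.1595,-0.003],1]])

```text
time: 9.58
eef_pos: [0.4581, -0.2951, 0.0397]
tcp_rot: [-0.584, 0.398, -0.396, 0.586]
contact_force: [1.0, 0.8, 0.2]
opening: 1.0
```

```bash
python3 - <<'E'
from h import *
s=ctrl.get_state();c=cam("wrist");cv2.imwrite("pics/w6.png",c["pixels"])
print(yaw(s),s["eef_pos"],s["contact_force"])
E
```

```text
21.69233740109354 [ 0.45809444 -0.29506628  0.03965576] [1.0173328  0.79011183 0.2361571 ]
```

View pics/w6.png

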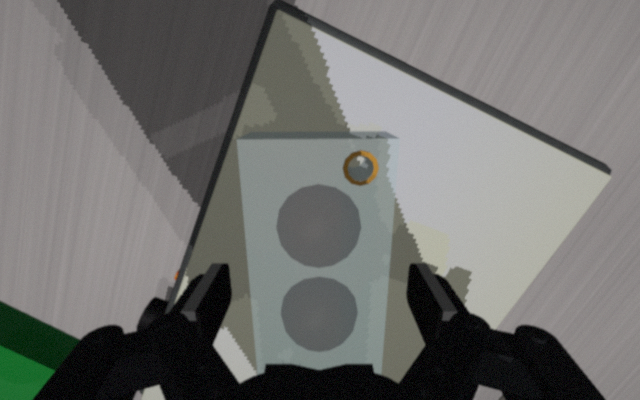

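Centred and aligned. Closing now.

jog_arm(deltas=[[[0,0,0],[0,0,0],0],[[0,0,0],[0,0,0],0],[[0,0,0],[0,0,0],0],[[0,0,0],[0,0,0],0],[[0,0,0],[0,0,0],0],[[0,0,0],[0,0,0],0],[[0,0,0],[0,0,0],0],[[0,0,0],[0,0,0],0]], force=60)

```text
time: 10.3
eef_pos: [0.4608, -0.2976, 0.0443]
tcp_rot: [-0.585, 0.395, -0.399, 0.585]
contact_force: [-0.7, 0.6, 6.3]
opening: 0.684
```

```bash
python3 - <<'E'
from h import *
s=ctrl.get_state();c=cam("wrist");cv2.imwrite("pics/w7.png",c["pixels"])
print(yaw(s),s["eef_pos"],s["contact_force"],s["opening"]*85)
E
```

```text
21.71142526610869 [ 0.46079125 -0.29764547  0.04434192] [-0.73915009  0.55500088  6.34323681] 58.10638394311703
```

View pics/w7.png

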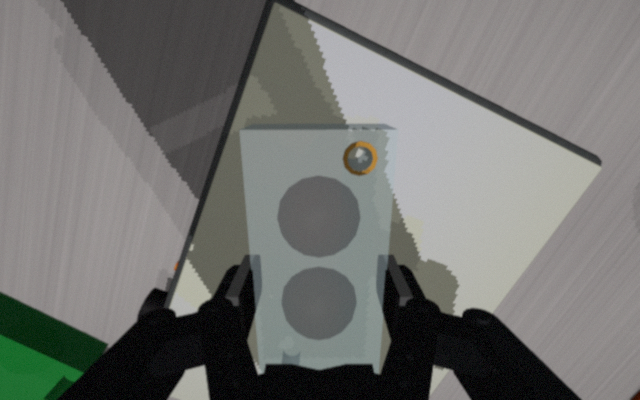

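jog_arm(deltas=[[[0,0,0],[0,-0.01,0],0],[[0,0,0],[0,-0.03,0],0],[[0,0,0],[0,-0.06,0],0],[[0,0,0],[0,-0.1,0],0],[[0,0,0],[0,-0.1,0],0],[[0,0,0],[0,-0.1,0],0],[[0,0,0],[0,-0.1,0],0]])

```text
time: 10.93
eef_pos: [0.4597, -0.2969, 0.1442]
tcp_rot: [-0.585, 0.395, -0.399, 0.585]
contact_force: [-0.3, 1.5, -3.5]
opening: 0.686
```

```bash
python3 - <<'E'
from h import *
import pickle
s=ctrl.get_state();c=cam("wrist");c["s"]=s;cv2.imwrite("pics/w8.png",c["pixels"]);pickle.dump(c,open("w8.pkl","wb"))
print(yaw(s),s["eef_pos"],s["contact_force"],s["opening"]*85)
sc=cam("scene");q=proj(sc,s["eef_pos"]).astype(int);print(q)
cv2.imwrite("pics/s8.png",cv2.resize(sc["pixels"][q[1]-60:q[1]+40,q[0]-70:q[0]+60],None,fx=6,fy=6,interpolation=cv2.INTER_CUBIC))
for u,v in[(320,140),(320,240),(350,190)]:print(depth(c,u,v))
E
```

```text
21.709188198829974 [ 0.45974984 -0.29685898  0.14419771] [-0.26118602  1.45053192 -3.53286009] 58.31060374636694
[264 223]
[ 0.43469406 -0.23418526  0.16679821]
[ 0.45009898 -0.27281581  0.16772957]
[ 0.4536099  -0.24860294  0.16512935]
```

View pics/s8.png

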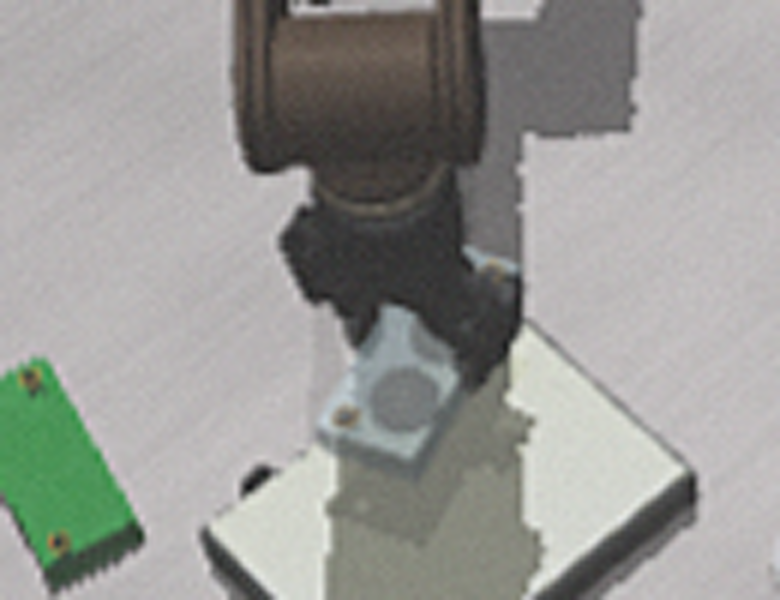

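View pics/w8.png

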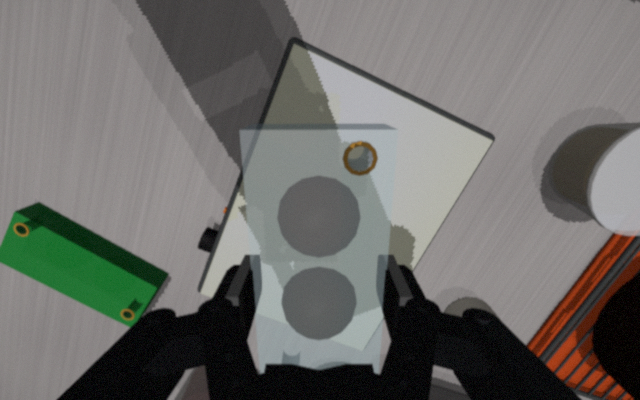

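```bash
python3 - <<'E'
from h import *
import pickle
c=pickle.load(open("w8.pkl","rb"));s=c["s"]
im=c["pixels"];i=im.astype(int);m=((i[...,2]-i[...,0])>25)&(i[...,2]>i[...,1])
b=(335,135,385,180);v,u=np.nonzero(m[b[1]:b[3],b[0]:b[2]]);print(len(u),u.min()+b[0],u.max()+b[0],v.min()+b[1],v.max()+b[1])
uc=(u.min()+u.max())/2+b[0];vc=(v.min()+v.max())/2+b[1]
M=R.from_quat(s["tcp_rot"]).as_matrix();e=s["eef_pos"]
P=plane(c,uc,vc,e[2]+.0227);pt=M.T@(P-e);print("hole tool",pt,"centre x",pt[0]+.059,"z",pt[2]-.016)
# edges of the top
for u,v in[(240,130),(395,130)]:
    q=M.T@(plane(c,u,v,e[2]+.0227)-e);print(q)
print(np.round(M,3))
g=cv2.cvtColor(im,cv2.COLOR_BGR2GRAY)
cv2.imwrite("pics/w8d.png",cv2.resize(im[110:380,225:410],None,fx=3,fy=2.2,interpolation=cv2.INTER_CUBIC))
E
```

```text
405 343 376 141 174
hole tool [-0.06068874 -0.02289689  0.01529028] centre x -0.0016887400728438987 z -0.0007097177684812564
[-0.07117626 -0.02310413 -0.03009054]
[-0.07111418 -0.02289347  0.02822324]
[[ 0.37   0.005  0.929]
 [-0.929 -0.003  0.37 ]
 [ 0.004 -1.     0.004]]
```

View pics/w8d.png

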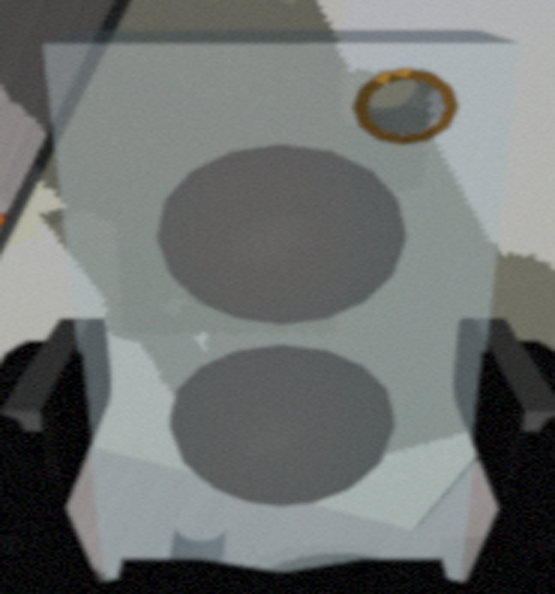

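```bash
python3 - <<'E'
from h import *
print(go([.4944,.0862,.15],4.4))
E
```

```text
([-0.002, 0.302, 0.001], [-0.3421, -0.0077, 0.1743])
```

jog_arm(deltas=[[[0,0,0],[0,-0.015,0],0],[[0,0,0],[-0.03,-0.015,0.015],0],[[0,0.04,0],[-0.06,-0.015,0.03],0],[[0,0.08,0],[-0.09,-0.015,0.046],0],[[0,0.12,0],[-0.12,-0.015,0.061],0],[[0,0.16,0],[-0.15,-0.015,0.076],0],[[0,0.2,0],[-0.18,-0.015,0.092],0],[[0,0.24,0],[-0.21,-0.015,0.107],0],[[0,0.28,0],[-0.24,-0.015,0.122],0],[[0,0.302,0],[-0.27,-0.015,0.137],0]])

```text
time: 11.87
eef_pos: [0.4849, 0.0072, 0.1553]
tcp_rot: [0.519, -0.481, 0.48, -0.518]
contact_force: [0.9, -0.4, -3.4]
opening: 0.683
```

```bash
python3 - <<'E'
from h import *
print(yaw(),ctrl.get_state()["qpos"],go([.4944,.0862,.15],4.4))
E
```

```text
4.293700258845419 [-1.94925552e-01 -5.92124474e-02  2.10064607e+00  4.25037057e-04
  1.10180495e+00 -2.70056584e-01] ([0.001, -0.002, -0.001], [-0.078, 0.0053, 0.0154])
```

jog_arm(deltas=[[[0,0,0],[-0.026,0,0.005],0],[[0,0,0],[-0.052,0,0.01],0],[[0,0,0],[-0.07,0.005,0.014],0],[[0,0,0],[-0.078,0.005,0.0154],0],[[0,0,0],[-0.078,0.005,0.0154],0],[[0,0,0],[-0.078,0.005,0.0154],0]])

```text
time: 12.37
eef_pos: [0.4936, 0.0859, 0.1491]
tcp_rot: [0.52, -0.482, 0.48, -0.518]
contact_force: [0.3, 0.7, -3.4]
opening: 0.689
```

```bash
python3 - <<'E'
from h import *
import pickle
s=ctrl.get_state();c=cam("wrist");c["s"]=s;cv2.imwrite("pics/w9.png",c["pixels"]);pickle.dump(c,open("w9.pkl","wb"))
print(yaw(s),s["eef_pos"],s["contact_force"],s["opening"]*85,go([.4944,.0862,.128],4.4))
t=cam("scene");cv2.imwrite("pics/s9.png",cv2.resize(t["pixels"][110:260,290:440],None,fx=4,fy=4,interpolation=cv2.INTER_CUBIC))
E
```

```text
4.344998218178904 [0.49361349 0.08592864 0.14911591] [ 0.32018871  0.74385412 -3.3736899 ] 58.53828910405264 ([0.003, -0.002, -0.0], [-0.0007, 0.0216, 0.0006])
```

View pics/w9.png

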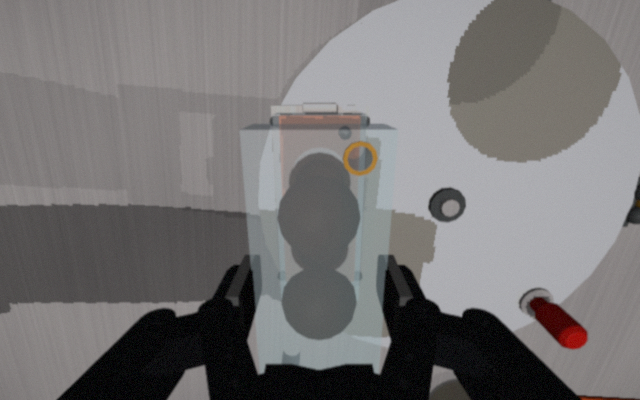

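View pics/s9.png

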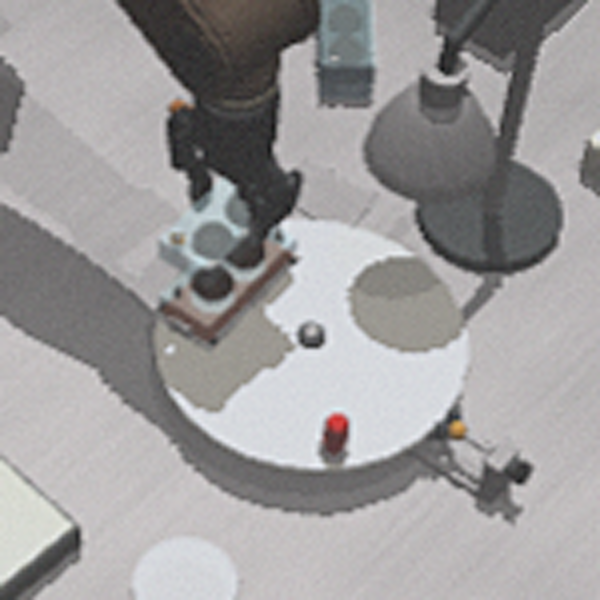

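```bash
python3 - <<'E'
from h import *
import pickle
c=pickle.load(open("w9.pkl","rb"));s=c["s"];im=c["pixels"]
for z in(.090,.102):print(z,proj(c,[.5046,.1470,z]))
cv2.imwrite("pics/w9d.png",cv2.resize(im[105:185,300:400],None,fx=7,fy=7,interpolation=cv2.INTER_CUBIC))
M=R.from_quat(s["tcp_rot"]).as_matrix();h=s["eef_pos"]+M@np.array([-.0603,-.0227,.0152]);print("hole world",h, proj(c,h))
E
```

```text
0.09 [344.16397714 134.15510754]
0.102 [345.63261215 136.47246841]
hole world [0.50429517 0.14720417 0.17177935] [358.93873031 158.02614561]
```

View pics/w9d.png

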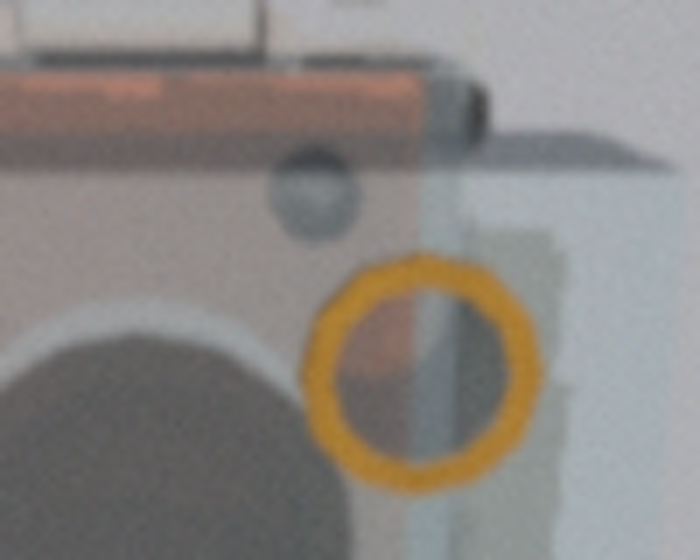

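jog_arm(deltas=[[[0,0,0],[-0.001,0.012,0.001],0],[[0,0,0],[-0.001,0.024,0.001],0],[[0,0,0],[-0.001,0.035,0.001],0],[[0,0,0],[-0.001,0.037,0.001],0],[[0,0,0],[-0.001,0.037,0.001],0]])

```text
time: 12.88
eef_pos: [0.4935, 0.086, 0.1106]
tcp_rot: [0.52, -0.483, 0.479, -0.516]
contact_force: [-0.6, -0.6, -2.2]
opening: 0.686
```

```bash
cat > st.py <<'E'
from h import *
s=ctrl.get_state();print(yaw(s),s["eef_pos"],"F",np.round(s["contact_force"],2),"M",np.round(s["wrist_torque"],3),go([.4944,.0867,.1],4.4,s))
E
python3 st.py;python3 - <<'E'
from h import *
c=cam("wrist");im=c["pixels"]
cv2.imwrite("pics/w10d.png",cv2.resize(im[95:385,225:410],None,fx=3,fy=2,interpolation=cv2.INTER_CUBIC))
E
```

```text
4.206387580142024 [0.49346315 0.08601415 0.11062653] F [-0.56 -0.58 -2.19] M [ 0.014 -0.014  0.022] ([0.007, -0.003, -0.001], [-0.0006, 0.0106, 0.0011])
```

View pics/w10d.png

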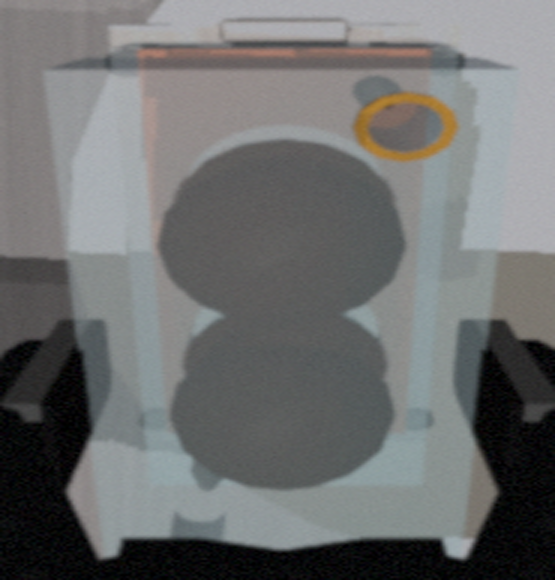

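```bash
python3 - <<'E'
from h import *
s=ctrl.get_state();c=cam("wrist");im=c["pixels"]
M=R.from_quat(s["tcp_rot"]).as_matrix();e=s["eef_pos"]
for y in(-.0227,.0033):print("hole at",y,proj(c,e+M@np.array([-.0603,y,.0152])),"other",proj(c,e+M@np.array([.0577,y,-.0168])))
print("dowel tip pred",proj(c,[.5046,.1470,.102]),proj(c,[.5046,.1470,.09]),"other",proj(c,[.4824,.0280,.102]),proj(c,[.4824,.0280,.09]))
cv2.imwrite("pics/w11d.png",cv2.resize(im[115:170,325:395],None,fx=10,fy=10,interpolation=cv2.INTER_CUBIC))
cv2.imwrite("pics/w11e.png",cv2.resize(im[305:365,260:330],None,fx=10,fy=9,interpolation=cv2.INTER_CUBIC))
E
```

```text
hole at -0.0227 [358.93608234 158.02364814] other [286.85266781 386.79152291]
hole at 0.0033 [352.10933737 147.49100416] other [291.11617635 347.81830959]
dowel tip pred [349.85774768 146.04007516] [347.78777396 142.55477206] other [293.08783304 338.79996895] [294.62223279 325.07556047]
```

View pics/w11d.png

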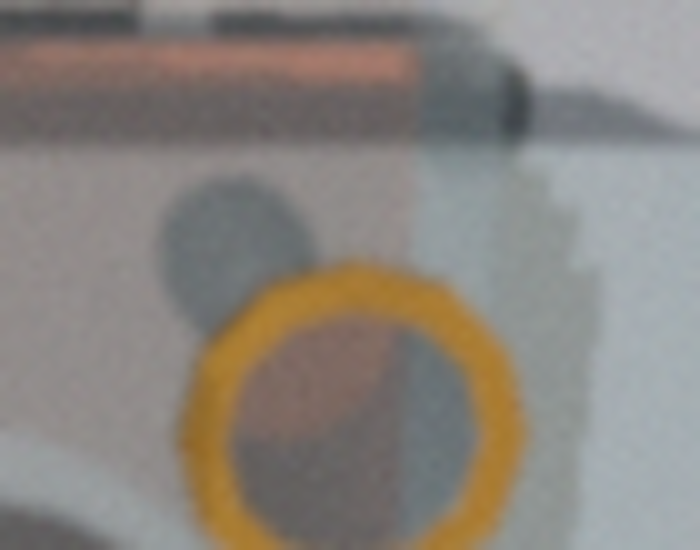

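View pics/w11e.png

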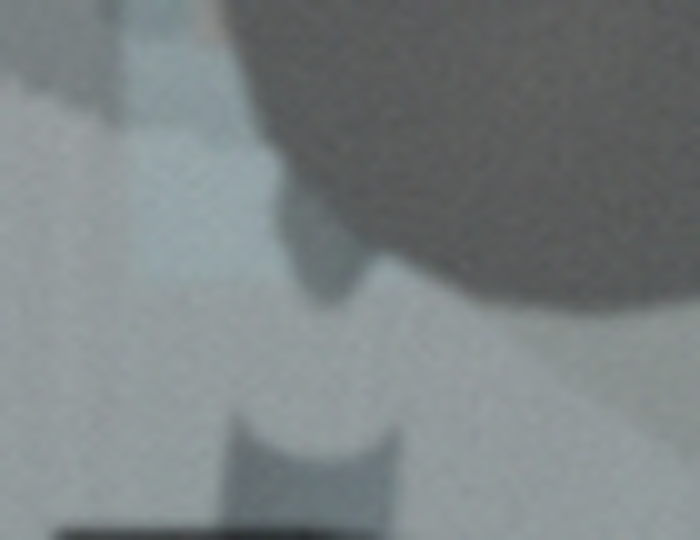

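jog_arm(deltas=[[[0.004,-0.003,0],[-0.0017,0,0.0016],0],[[0.004,-0.003,0],[-0.0017,0.003,0.0016],0],[[0.004,-0.003,0],[-0.0017,0.006,0.0016],0],[[0.004,-0.003,0],[-0.0017,0.009,0.0016],0]])

```text
time: 13.32
eef_pos: [0.4966, 0.088, 0.1037]
tcp_rot: [-0.518, 0.48, -0.481, 0.519]
contact_force: [-1.0, 0.1, -2.8]
opening: 0.683
```

```bash
python3 st.py
```

```text
4.409902148685061 [0.49661228 0.08804777 0.10366145] F [-1.01  0.15 -2.81] M [ 0.019  0.052 -0.037] ([-0.002, 0.0, -0.0], [0.0012, 0.0037, -0.0023])
```

jog_arm(deltas=[[[0,0,0],[0.0005,0,-0.0018],0],[[0,0,0],[0.0005,0.002,-0.0018],0],[[0,0,0],[0.0005,0.004,-0.0018],0],[[0,0,0],[0.0005,0.004,-0.0018],0]])

```text
time: 13.65
eef_pos: [0.4945, 0.0874, 0.0992]
tcp_rot: [-0.519, 0.48, -0.481, 0.519]
contact_force: [0.3, -0.4, -3.6]
opening: 0.69
```

```bash
python3 st.py
```

```text
4.410937775805292 [0.49454276 0.08740741 0.09919884] F [ 0.3  -0.42 -3.58] M [-0.064 -0.017  0.008] ([-0.001, 0.0, -0.0], [0.0007, -0.0008, -0.0002])
```

jog_arm(deltas=[[[0,0,0],[0,0.001,0],0],[[0,0,0],[0,0.002,0],0],[[0,0,0],[0,0.003,0],0],[[0,0,0],[0,0.003,0],0]])

```text
time: 13.98
eef_pos: [0.4944, 0.0874, 0.096]
tcp_rot: [-0.519, 0.48, -0.48, 0.519]
contact_force: [-0.1, 0.1, -1.8]
opening: 0.689
```

jog_arm(deltas=[[[0,0,0],[0,0.001,0],0],[[0,0,0],[0,0.002,0],0],[[0,0,0],[0,0.003,0],0],[[0,0,0],[0,0.003,0],0]])

```text
time: 14.32
eef_pos: [0.4943, 0.0874, 0.0927]
tcp_rot: [-0.519, 0.48, -0.48, 0.519]
contact_force: [-0.1, -0.7, -2.7]
opening: 0.685
```

```bash
python3 st.py
```

```text
4.408731910806367 [0.49425974 0.08740559 0.09271744] F [-0.1  -0.73 -2.73] M [ 0.044  0.004 -0.005] ([-0.0, 0.0, -0.001], [0.0007, -0.0073, 0.0001])
```

jog_arm(deltas=[[[0,0,0],[0,0.001,0],0],[[0,0,0],[0,0.002,0],0],[[0,0,0],[0,0.002,0],0]])

```text
time: 14.57
eef_pos: [0.4944, 0.0874, 0.091]
tcp_rot: [-0.519, 0.48, -0.48, 0.519]
contact_force: [-1.4, 0.5, -0.5]
opening: 0.687
```

jog_arm(deltas=[[[0,0,0],[0,0.001,0],0],[[0,0,0],[0,0.001,0],0],[[0,0,0],[0,0.001,0],0]])

```text
time: 14.82
eef_pos: [0.4946, 0.0875, 0.0905]
tcp_rot: [-0.519, 0.48, -0.48, 0.519]
contact_force: [-2.7, 0.4, 3.0]
opening: 0.688
```

```bash
python3 st.py
```

```text
4.41058877126265 [0.49457405 0.08745899 0.09053273] F [-2.75  0.39  3.02] M [-0.102  0.214 -0.057] ([-0.001, 0.0, -0.0], [0.0007, -0.0095, -0.0002])
```

jog_arm(deltas=[[[0,0,0],[0,0.001,0],0],[[0,0,0],[0,0.0015,0],0],[[0,0,0],[0,0.002,0],0],[[0,0,0],[0,0.002,0],0]])

```text
time: 15.15
eef_pos: [0.4946, 0.0874, 0.0895]
tcp_rot: [-0.519, 0.48, -0.48, 0.519]
contact_force: [-5.5, 0.0, 7.2]
opening: 0.686
```

```bash
python3 st.py
```

```text
4.418466154833121 [0.49460928 0.08744223 0.08952302] F [-5.46  0.03  7.18] M [-0.138  0.706 -0.158] ([0.0, 0.0, -0.0], [0.0007, -0.0105, -0.0003])
```

jog_arm(deltas=[[[0,0,0],[0,0.001,-0.001],0],[[0,0,0],[0,0.0015,-0.001],0],[[0,0,0],[0,0.0015,-0.001],0]])

```text
time: 15.4
eef_pos: [0.4946, 0.0874, 0.0895]
tcp_rot: [-0.518, 0.48, -0.481, 0.519]
contact_force: [-4.4, 0.5, 7.8]
opening: 0.684
```

```bash
python3 st.py
```

```text
4.414242041227531 [0.49457233 0.08743523 0.08952242] F [-4.38  0.46  7.81] M [-0.037  0.462 -0.035] ([-0.002, 0.0, -0.0], [0.0007, -0.0105, -0.0002])
```

jog_arm(deltas=[[[0,0,0],[0,0.002,-0.001],0],[[0,0,0],[0,0.002,-0.002],0],[[0,0,0],[0,0.002,-0.002],0],[[0,0,0],[0,0.002,-0.002],0],[[0,0,0],[0,0.002,-0.002],0],[[0,0,0],[0,0.002,-0.002],0]])

```text
time: 15.9
eef_pos: [0.4945, 0.0874, 0.0896]
tcp_rot: [-0.517, 0.479, -0.482, 0.521]
contact_force: [-0.6, 1.4, 6.7]
opening: 0.686
```

```bash
python3 st.py; python3 - <<'E'
from h import *
c=cam("wrist");im=c["pixels"];cv2.imwrite("pics/w12.png",im)
t=cam("scene");cv2.imwrite("pics/s12.png",cv2.resize(t["pixels"][130:230,310:430],None,fx=6,fy=6,interpolation=cv2.INTER_CUBIC))
E
```

```text
4.413488463464705 [0.49452688 0.08744127 0.08959774] F [-0.57  1.38  6.66] M [-0.027  0.493 -0.013] ([-0.006, 0.0, -0.0], [0.0007, -0.0104, -0.0001])
```

View pics/w12.png

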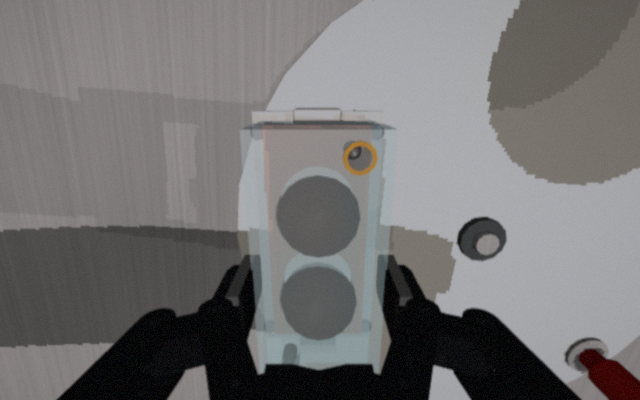

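View pics/s12.png

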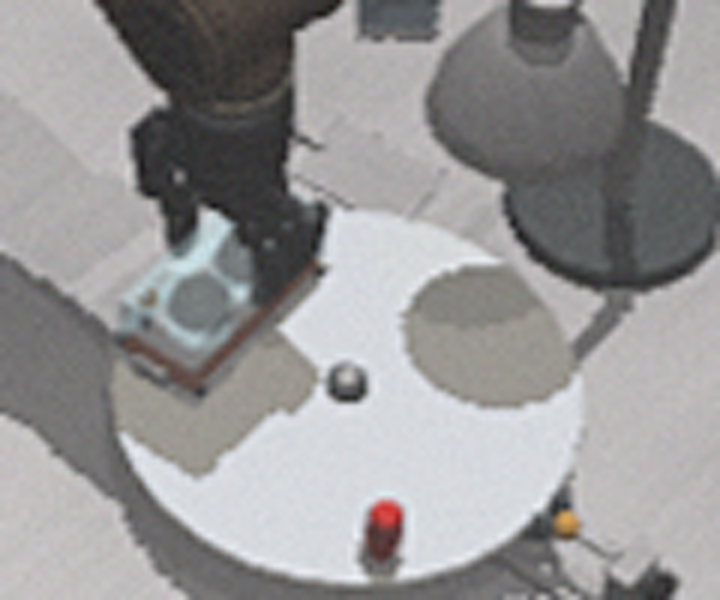

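jog_arm(deltas=[[[-0.006,0,0],[0,0.002,-0.001],0],[[-0.006,0,0],[0,0.003,-0.001],0],[[-0.006,0,0],[0,0.004,-0.001],0],[[-0.006,0,0],[0,0.004,-0.001],0],[[-0.006,0,0],[0,0.004,-0.001],0]])

```text
time: 16.42
eef_pos: [0.4946, 0.0875, 0.0884]
tcp_rot: [-0.519, 0.48, -0.481, 0.519]
contact_force: [-7.2, 0.4, 14.7]
opening: 0.687
```

```bash
python3 st.py
```

```text
4.4187432764405585 [0.49464379 0.08745626 0.0883709 ] F [-7.17  0.42 14.68] M [-0.043  0.949 -0.107] ([-0.001, 0.0, -0.0], [0.0007, -0.0116, -0.0003])
```

jog_arm(deltas=[[[0,0,0],[0,0.004,-0.002],0],[[0,0,0],[0,0.004,-0.003],0],[[0,0,0],[0,0.004,-0.003],0],[[0,0,0],[0,0.004,-0.003],0],[[0,0,0],[0,0.004,-0.003],0],[[0,0,0],[0,0.004,-0.003],0]])

```text
time: 16.92
eef_pos: [0.4946, 0.0874, 0.0883]
tcp_rot: [-0.517, 0.479, -0.482, 0.521]
contact_force: [-2.1, 2.1, 15.5]
opening: 0.688
```

```bash
python3 st.py
```

```text
4.419933641430676 [0.49456274 0.08743716 0.08830929] F [-2.11  2.06 15.49] M [ 0.064  0.96  -0.023] ([-0.007, 0.0, -0.0], [0.0007, -0.0117, -0.0001])
```

jog_arm(deltas=[[[-0.01,0,0],[0,0.004,-0.002],0],[[-0.02,0,0],[0,0.004,-0.003],0],[[-0.02,0,0],[0,0.004,-0.003],0],[[-0.02,0,0],[0,0.004,-0.003],0],[[-0.02,0,0],[0,0.004,-0.003],0],[[-0.02,0,0],[0,0.004,-0.003],0]])

```text
time: 17.42
eef_pos: [0.4946, 0.0874, 0.0883]
tcp_rot: [0.521, -0.482, 0.479, -0.517]
contact_force: [-5.7, 1.4, 15.9]
opening: 0.69
```

```bash
python3 st.py
```

```text
4.418152173521645 [0.49462762 0.08741216 0.08828661] F [-5.67  1.44 15.91] M [ 0.03   0.455 -0.07 ] ([0.006, 0.0, 0.0], [0.0007, -0.0117, -0.0004])
```

jog_arm(deltas=[[[-0.006,0,0],[0,0.004,-0.004],0],[[-0.01,0,0],[0,0.004,-0.005],0],[[-0.01,0,0],[0,0.004,-0.005],0],[[-0.01,0,0],[0,0.004,-0.005],0],[[-0.01,0,0],[0,0.004,-0.005],0],[[-0.01,0,0],[0,0.004,-0.005],0]])

```text
time: 17.92
eef_pos: [0.4946, 0.0874, 0.0888]
tcp_rot: [0.52, -0.481, 0.48, -0.518]
contact_force: [-0.9, 1.9, 12.8]
opening: 0.686
```

```bash
python3 st.py; python3 - <<'E'
from h import *
import pickle
s=ctrl.get_state();c=cam("wrist");im=c["pixels"];cv2.imwrite("pics/w13.png",im)
z=[(u,v,np.round(depth(c,u,v)[2],4)) for u,v in[(260,140),(290,140),(335,140),(375,140),(265,190),(378,190),(270,240),(372,240)]];print(z)
t=cam("top");cv2.imwrite("pics/t13.png",cv2.resize(t["pixels"][85:240,200:345],None,fx=4,fy=3.8,interpolation=cv2.INTER_CUBIC))
E
```

```text
4.408844984543409 [0.49459931 0.08739614 0.08878639] F [-0.92  1.89 12.77] M [ 0.243 -0.211  0.046] ([0.004, 0.0, 0.0], [0.0007, -0.0112, -0.0003])
[(260, 140, np.float64(0.1109)), (290, 140, np.float64(0.1117)), (335, 140, np.float64(0.1113)), (375, 140, np.float64(0.1116)), (265, 190, np.float64(0.1109)), (378, 190, np.float64(0.1114)), (270, 240, np.float64(0.1111)), (372, 240, np.float64(0.1106))]
```

View pics/w13.png

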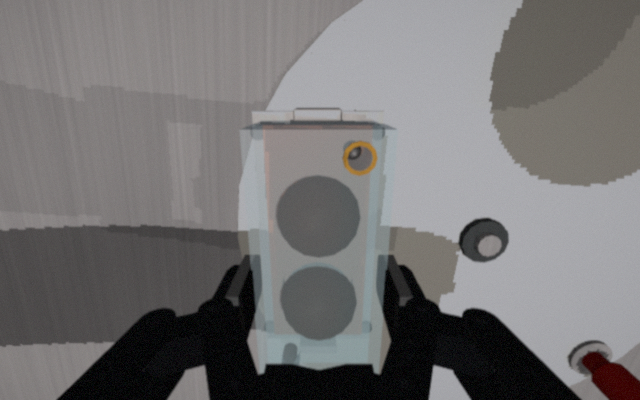

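View pics/t13.png

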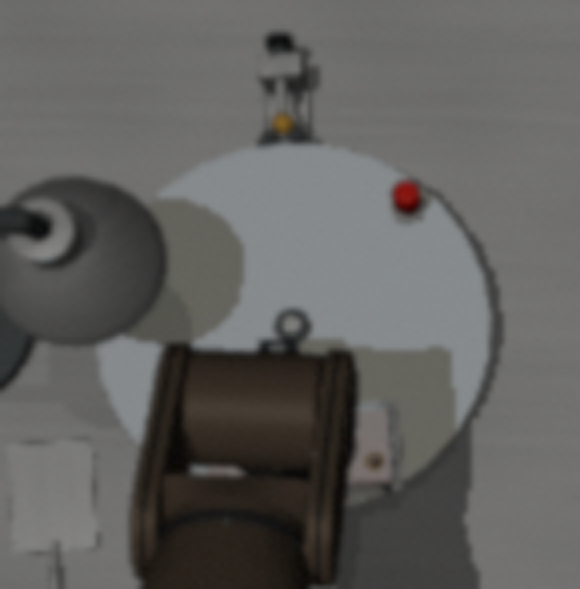

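jog_arm(deltas=[[[-0.01,0,0],[0,0.004,-0.004],0],[[-0.01,0,0],[0,0.0045,-0.0045],0],[[-0.01,0,0],[0,0.0045,-0.0045],0],[[-0.01,0,0],[0,0.0045,-0.0045],0],[[-0.01,0,0],[0,0.0045,-0.0045],0],[[-0.01,0,0],[0,0.0045,-0.0045],0],[[-0.01,0,0],[0,0.0045,-0.0045],0],[[-0.01,0,0],[0,0.0045,-0.0045],0]])

```text
time: 18.68
eef_pos: [0.4946, 0.0874, 0.0886]
tcp_rot: [0.52, -0.481, 0.48, -0.518]
contact_force: [-1.0, 2.3, 12.6]
opening: 0.686
```

```bash
python3 st.py; python3 - <<'E'
from h import *
for k in range(5):
    cam("top");print(np.round(ctrl.get_state()["contact_force"],1))
E
```

```text
4.4077041170669515 [0.4945968  0.08740573 0.08862218] F [-1.    2.29 12.58] M [ 0.144 -0.123  0.005] ([0.003, 0.0, 0.0], [0.0007, -0.0114, -0.0003])
[-1.7  2.2 12.8]
[-2.1  2.2 13.7]
[-1.7  2.  13.8]
[-1.2  2.1 12.9]
[-2.2  1.7 13.5]
```

jog_arm(deltas=[[[-0.009,0,0],[0,0.005,-0.0045],0],[[-0.009,0,0],[0,0.005,-0.0045],0],[[-0.009,0,0],[0,0.005,-0.0045],0],[[-0.009,0,0],[0,0.005,-0.0045],0],[[-0.009,0,0],[0,0.005,-0.0045],0],[[-0.009,0,0],[0,0.005,-0.0045],0]])

```text
time: 19.43
eef_pos: [0.4946, 0.0874, 0.0883]
tcp_rot: [0.519, -0.481, 0.48, -0.518]
contact_force: [-2.4, 1.6, 14.8]
opening: 0.684
```

```bash
python3 st.py; python3 - <<'E'
from h import *
for k in range(5):
    c=cam("wrist");print(np.round(ctrl.get_state()["contact_force"],1))
print([np.round(depth(c,u,v)[2],4) for u,v in[(260,140),(290,140),(335,140),(375,140),(265,190),(378,190),(270,240),(372,240)]])
E
```

```text
4.409021943977624 [0.49459893 0.08740192 0.08827304] F [-2.39  1.61 14.85] M [ 0.184 -0.01   0.008] ([0.001, 0.0, 0.0], [0.0007, -0.0117, -0.0003])
[-3.6  2.  15.2]
[-2.9  1.7 15.2]
[-3.2  1.9 15.5]
[-3.1  3.  14.4]
[-3.2  0.7 14.5]
[np.float64(0.1105), np.float64(0.1107), np.float64(0.1109), np.float64(0.1113), np.float64(0.1102), np.float64(0.1109), np.float64(0.1116), np.float64(0.1104)]
```

The press holds steady at about 15 N, the top is level and the moment is near zero. Handing in.

```bash
python3 -c "
from h import *
print(ctrl.sign_off())"
```

```text
the job is handed in; nothing more can be done
None
```

The mould is closed: I handed the job in at about 19.7 s with the arm still holding the upper half pressed on the dowels at about 15 N. I turned the table by its knob until it clicked into the front stop. Then I picked the clear half off the warming plate and set it on.

**Last checks:**
- **Press:** the wrist read 14.4–15.5 N down over the last readings. A sideways pull of about 3 N remained, which I reduced but did not fully remove.
- **Seating:** in the last wrist picture both dowels sat in their holes and the domes lined up. The top face read 110–112 mm high all round, against about 111.5 mm expected under this load. That spread is camera noise, so flushness is confirmed only to about 1 mm.
- **Turntable:** in the last top view, taken about 1.5 s before handing in, the ball was between the notch lugs.
- **Other things on the bench:** I pushed nothing that I know of, but I made no final check of each item.

**Disagreements along the way:**
- The dowel position came out about 1.2 mm different between two wrist views, so I corrected the aim before lowering.
- While closing on the upper half the gripper rose 4.6 mm for a reason I did not find. I checked the grip afterwards and it was level and centred.

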